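Set out the sharpening row

ROBOT

A 6-joint arm with a two-finger parallel gripper is mounted at the origin on the work surface. World frame = base frame: x ahead of the robot, y to its left, z up, the work surface at z = 0. Lengths are in mm, angles in rad, forces in N, time in s.
With the tool pointing down it reaches from about 400 to 925 mm from the base axis. Payload 12.5 kg.
Tool frame: the origin (TCP) lies midway between the tips of the shut fingers; the grasp point (between the pads) lies 19 mm behind it; z points along the fingers, y is the line along which they close (so a half turn about z gives the same grasp; the last joint's range is limited). The gripper opens to 95 mm and grips with 3 to 60 N. Pads are 20 mm wide; open, the fingers measure 119 mm over their backs; the gripper's body (75 mm by 180 mm) begins 59 mm behind the grasp point.
Start: joints at [1.242, 0.491, 1.559, -0, 1.092, -0.106], TCP at [138.082, 609.574, 214.661] pointing down, gripper open.
Joint ranges: [-3.1, 3.1], [-0.84, 2.19], [0.05, 2.79], [-1.13, 4.28], [0.06, 2.93], [-2.69, 2.69]. Speed limits (rad/s): [2.22, 2.22, 2.79, 3.14, 3.14, 3.14].

INTERFACE

Orientations are given as [roll, pitch, yaw] about the fixed x, y, z axes, in that order (R = Rz(yaw) Ry(pitch) Rx(roll)).
In Python, from cell import env gives the robot as it stands.
- The arm moves only by the tool arm_command, never from a script. Its argument "targets" is a list of rows, each a list of 5 numbers: the shift along the tool's x, y, z in mm, then the turn about the tool's z in degrees, then the opening, from 0 (shut) to 1 (fully open). In form: [[tx, ty, tz, roll, fingers], ...]. A call has 1 to 5 rows; each row is the pose to reach, as a shift and turn from the pose commanded when the call began, along the tool's axes at that moment; what a row does not reach only later rows make up. A row lasts 1/10 s, in which the tool goes at most 50 mm and 8.59 degrees, less where a joint would pass 70% of its speed; a pose out of reach is approached as far as the arm can. A call with a gripper value outside its range is refused whole. The fingers move at their own pace and stop on an object; the grip force is fixed at half the most. Time passes only in rows, so rows that repeat a pose let the fingers close. It gives the time, the measured TCP pose, the force, the opening and the grip force at its end, in the units of the state.
- env.state(): the state, without advancing time (a new reading comes with each control period).
- env.read_camera(name): name is "scene" or "top" or "wrist"; returns a dict with "frame" (384x512x3 uint8, red, green, blue), "vertical_fov" (degrees; the focal length in pixels is half the picture's height over the tangent of half this angle, whatever the lens; pixels are square), "cx", "cy" (the principal point, pixels), "world_from_camera" (4x4, takes a point from camera to world coordinates); the wrist camera has in their place "hand_eye" (4x4, takes a point from camera to tool coordinates, whose origin is the TCP and whose axes are the flange's). Camera axes: x right, y down, z forward; pixel columns grow to the right and rows downward; lengths in mm; the calibration is good to about 2 mm. A picture is of the moment at which its call begins: read the wrist's pose just before it. There is no depth.
- env.job_done(): hands the job in; it is judged then, once.
The state is a dict: "t": time; "joints": joint angles; "qvel": joint speeds; "tau": joint torques, N m; "eef_pos": TCP position; "tcp_rot": TCP orientation; "ft_force": force on the tool from outside, world axes, zero at the start; "moment": the same for the moment, N m; "opening": opening from 0.0 (shut) to 1.0 (fully open); "grip_force": force on a finger pad.
Only numpy, scipy, OpenCV 4.12 (cv2) and the standard library are available. Lean on these libraries where they do the work, as an engineer would, in place of code of your own. Each camera call takes 0.05 s, during which the arm holds its last target. There are 200 camera calls.

TASK

Set out the sharpening row in order of use. First lay the orange stone on the rubber pad next to the diamond plate, then the white stone on the other pad, between the orange stone and the leather strop, each centred on its pad and lengthways along it; then lay the small blue dressing stone flat on the middle of the white stone, pointing the same way, and last stand the honing guide on its rollers on the middle of the diamond plate, squarely, so that it would roll along the plate's length. The stones are brittle, so set everything down and do not let it fall, and leave the spray bottle and the chisel where they are.

Things in the scene. Friction and masses are not known exactly. Their poses are not given: they have to be found in the camera images.
- diamond_plate: coarse sharpening plate, shiny steel with dark round dots on a dark wooden base, 160 long x 64 wide x 22 mm high (the steel 150 x 58 mm, its top at 22 mm above the origin). One end of a row of four places on a thin cork mat (3 mm); left or right end changes. Origin: centre of its underside; x along its length, z up; fixed to the bench.
- strop: leather strop block: brown leather with a green streak on a pale wooden base, 160 long x 64 wide x 22 mm high; the other end of the row. Origin: centre of its underside; x along its length, z up; fixed to the bench.
- pad_black: thin black rubber pad, 166 long x 64 wide x 3 mm high, one of the two middle places of the row; all four places lie side by side, parallel, 98 mm from centre to centre. Which pad is next to the diamond plate changes; the pads' colours have no meaning, only which neighbour they have. Origin: centre of its underside (its top is 3 mm higher); x along its length, z up; fixed.
- pad_blue: thin blue pad, the same as the black one in all but colour; origin and axes likewise.
- orange_stone: medium sharpening stone, orange on a thin pale wooden backing, a brick 150 long x 50 wide x 28 mm high, about 0.45 kg, lying flat on the bench to one side of the row. Origin: centre of its underside; x along its length, z up.
- white_stone: fine sharpening stone, off-white on a thin pale wooden backing, 150 long x 50 wide x 28 mm high, about 0.45 kg, lying flat on the bench on the other side of the row. Origin: centre of its underside; x along its length, z up.
- dressing_stone: small dark blue dressing stone, a block 60 long x 30 wide x 25 mm high, about 0.11 kg, lying flat on the bench beyond the row. Origin: centre of its underside; x along its length, z up.
- honing_guide: honing guide standing on two brass rollers: black body 40 mm along x (its rolling direction), 50 mm along y, its flat sides from 10 to 32 mm above the underside of the rollers; a steel bar and two brass thumbscrews on top (46 mm high in all); the rollers (44 mm long, 20 mm thick) lie along y and are locked. About 0.16 kg; on the bench beyond the row. Origin: centre, at the underside of the rollers; z up.
- spray_bottle: white water spray bottle with a red trigger head, 64 mm across, 180 mm high, standing at the far left of the bench. Leave alone. Origin: centre of its underside.
- chisel: chisel with a dark wooden handle and steel blade, 230 mm long, 24 mm high, lying at the far side of the bench. Leave alone. Origin: at bench level, 35 mm from the handle's middle towards the blade; x from handle to blade.
Things that resemble listed ones, but are neither listed nor needed, are in the scene too. What is shaped like the white_stone but pink or purple is not meant.

How it is judged:
By the outcome, as a careful person would: the job done as asked, in the order asked, and still so for the second after the job is handed in, with the robot touching nothing.
It also fails if it takes over 99 s, if anything falls off the work surface, if the arm or the gripper's body presses on something with over 40 N, if the wrist force passes 120 N, or if a joint passes its speed limit or range.

## Working session

There is one attempt and no reset: what is moved stays moved. The work goes in short steps, Python scripts to look and compute and a tool call to move; the robot and the scene stay as the last step left them, time stands still between calls to the robot, and variables do not carry over. Pictures are saved under pics/ and viewed, at most 14 in all, crops included, and the job is handed in when it is done.

Besides the shell and the picture viewer there is one more tool, called after "Call:" by a JSON object that holds its "op" and its "data", one argument or row to a line. arm_command: Moves the arm, as the interface text tells. Its arguments: {"type":"object","properties":{"targets":{"type":"array","items":{"type":"array","items":{"type":"number"}}}},"required":["targets"]}

```bash
ls; mkdir -p pics
cat > h.py <<'E'
import numpy as np, cv2
from cell import env
def K(c):
    h=c["frame"].shape[0]; f=h/2/np.tan(np.radians(c["vertical_fov"])/2); return f
def ray(c,uv,z,T=None):
    T=np.array(c["world_from_camera"]) if T is None else T
    f=K(c); d=np.array([(uv[0]-c["cx"])/f,(uv[1]-c["cy"])/f,1.]); d=T[:3,:3]@d; o=T[:3,3]
    return o+d*(z-o[2])/d[2]
def proj(c,p,T=None):
    T=np.array(c["world_from_camera"]) if T is None else T
    q=np.linalg.inv(T)@np.append(p,1); f=K(c); return q[0]/q[2]*f+c["cx"],q[1]/q[2]*f+c["cy"]
def save(n,img): cv2.imwrite("pics/"+n,img[:,:,::-1])
E
python3 - <<'E'
from h import *
import pickle
for n in("top","scene"):
    c=env.read_camera(n); pickle.dump(c,open(n+".pkl","wb")); save(n+".png",cv2.resize(c["frame"],(768,576),interpolation=cv2.INTER_CUBIC))
    print(n,c["vertical_fov"],c["cx"],c["cy"],np.round(c["world_from_camera"],3))
s=env.state(); print(s)
E
```

```text
pics
top 57.619855545950266 253.71016900897294 191.3644620622203 [[-1.800000e-02 -9.810000e-01  1.940000e-01  2.555770e+02]
 [-1.000000e+00  1.900000e-02  6.000000e-03 -1.228100e+02]
 [-1.000000e-02 -1.930000e-01 -9.810000e-01  1.237466e+03]
 [ 0.000000e+00  0.000000e+00  0.000000e+00  1.000000e+00]]
scene 44.65499220345889 259.5805141153861 191.29269967223775 [[ 6.970000e-01  5.150000e-01 -4.980000e-01  1.203495e+03]
 [ 7.170000e-01 -4.870000e-01  4.990000e-01 -8.154450e+02]
 [ 1.500000e-02 -7.050000e-01 -7.090000e-01  1.035828e+03]
 [ 0.000000e+00  0.000000e+00  0.000000e+00  1.000000e+00]]
{'t': 0.1, 'joints': array([ 1.24240264e+00,  4.91476341e-01,  1.55941876e+00, -1.29543128e-05,
        1.09171160e+00, -1.05581175e-01]), 'qvel': array([ 0.00181905, -0.00214019, -0.00042712, -0.000768  ,  0.00035338,
       -0.00272449]), 'tau': array([ 2.46922027e-03, -6.13629699e+01, -2.58609813e+01,  6.93759928e-02,
        4.70015989e-02,  1.26232571e-07]), 'eef_pos': array([138.00206016, 609.33436801, 214.12402265]), 'tcp_rot': array([-3.14058304e+00, -9.54399119e-05,  2.91878607e+00]), 'ft_force': array([ 0.48123267,  0.18660625, -0.23003345]), 'moment': array([ 0.02615221, -0.00325746,  0.07605662]), 'grip_force': 0.0, 'opening': 0.9990369278514324}
```

View pics/top.png

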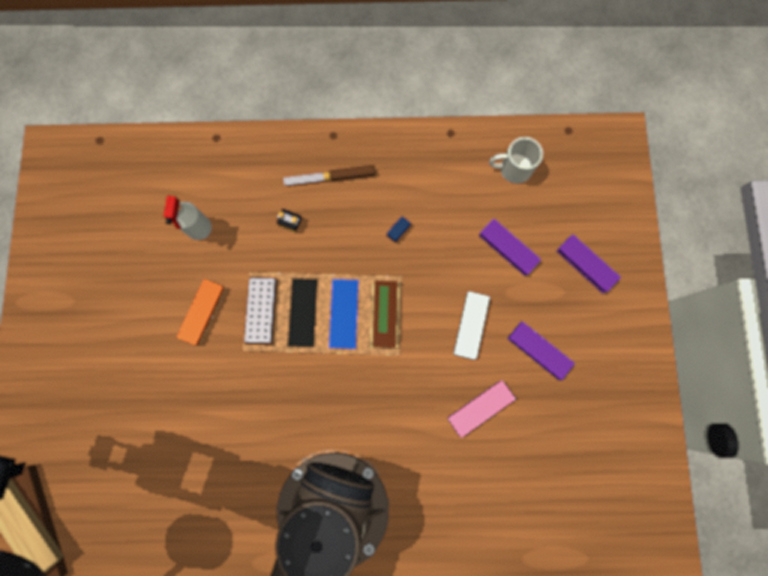

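View pics/scene.png

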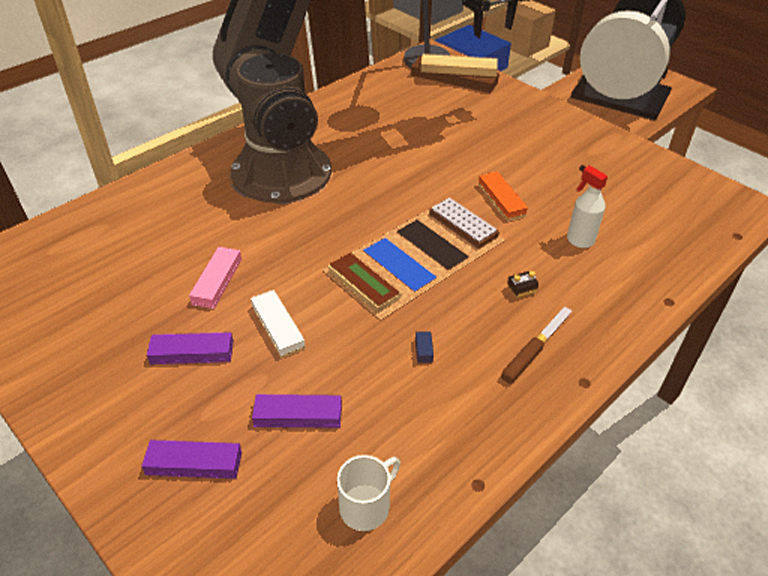

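The row runs left to right in the top view (768 px scale): diamond plate (260,310), black pad (303,313), blue pad (344,314), strop (386,314). So orange (200,312) goes on black, and white goes on blue. The brick-shaped candidates are white (472,325), pink (482,408), and purple (510,247), (588,263) and (541,350). Only (472,325) is off-white, so that is the white stone. The dressing stone is at (398,229) and the guide at (289,219).

```bash
cat >> h.py <<'E'
# name: (hsv lo, hsv hi, top height)
COL={'orange':((5,190,150),(14,255,255),28),'white':((0,0,170),(180,50,255),28),'dress':((100,90,20),(125,255,110),25),
 'blue':((100,150,120),(120,255,255),6),'black':((0,0,0),(180,255,45),6)}
def rect(c,name,box=None,T=None,n=0,verbose=False):
    lo,hi,z=COL[name]; hsv=cv2.cvtColor(c["frame"],cv2.COLOR_RGB2HSV); m=cv2.inRange(hsv,lo,hi)
    if box is not None:
        k=np.zeros_like(m); x0,y0,x1,y1=box; k[y0:y1,x0:x1]=255; m&=k
    m=cv2.morphologyEx(m,cv2.MORPH_OPEN,np.ones((3,3),np.uint8))
    cs,_=cv2.findContours(m,cv2.RETR_EXTERNAL,cv2.CHAIN_APPROX_NONE)
    ct=max(cs,key=cv2.contourArea)
    P=np.array([ray(c,p,z,T)[:2] for p in ct[:,0,:].astype(float)],np.float32)
    (ctr,wh,a)=cv2.minAreaRect(P)
    if wh[0]<wh[1]: wh=wh[::-1]; a+=90
    a=(a+90)%180-90
    u=ct[:,0,:]
    print(name,'px',u.min(0),u.max(0),'ctr',np.round(ctr,1),'size',np.round(wh,1),'ang',round(a,1)); return ctr,a,m
E
python3 - <<'E'
from h import *
import pickle
c=pickle.load(open("top.pkl","rb"))
s=1/1.5
B=lambda *b:[int(v*s) for v in b]
rect(c,'orange',B(160,260,240,360)); rect(c,'white',B(440,270,505,375)); rect(c,'dress',B(375,205,425,255))
rect(c,'blue',B(322,265,366,360)); rect(c,'black',B(280,265,325,360))
for n,p,z in(('plate',(260,310),25),('strop',(386,314),25),('guide',(289,219),40),('bottle',(190,215),100),('chisel',(330,176),15)):
    print(n,np.round(ray(c,np.array(p)*s,z),1))
g=cv2.resize(c["frame"][120:300,100:350],None,fx=3,fy=3,interpolation=cv2.INTER_CUBIC); save('crop.png',g)
E
```

```text
orange px [136 188] [147 202] ctr [494.4 278. ] size [57.6 34.8] ang 26.1
white px [303 195] [325 238] ctr [ 401.3 -323.7] size [152.8  53.3] ang -15.0
dress px [260 146] [271 159] ctr [ 637.8 -159.8] size [54.  25.1] ang -40.8
blue px [220 187] [237 231] ctr [437.5 -25.5] size [158.8  57.1] ang -2.6
black px [194 187] [209 229] ctr [442.6  72.6] size [152.5  51. ] ang -2.6
plate [445.5 168.5  25. ]
strop [ 430.3 -126.7   25. ]
guide [662.3 101.2  40. ]
bottle [656.2 316.6 100. ]
chisel [780.5   5.6  15. ]
```

View pics/crop.png

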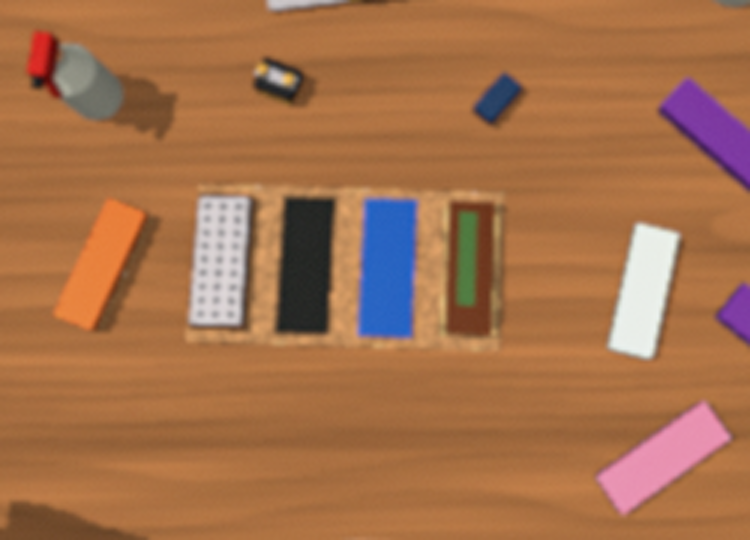

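```bash
cat >> h.py <<'E'
def go(x,y,z,yaw,s=None):
    "shift in tool axes and turn (deg) from measured pose"
    from scipy.spatial.transform import Rotation as R
    s=s or env.state(); r=s["tcp_rot"]; Rm=R.from_euler('xyz',[np.pi*np.sign(r[0]),0,r[2]]).as_matrix()
    d=Rm.T@(np.array([x,y,z])-s["eef_pos"]); t=-(yaw-np.degrees(r[2])); t=(t+180)%360-180
    print('t',round(s["t"],2),'pos',np.round(s["eef_pos"],1),'yaw',round(np.degrees(r[2]),1),'| shift',np.round(d,1),'turn',round(t,1),'| open',round(s['opening'],3),'grip',round(s['grip_force'],1),'F',np.round(s['ft_force'],1))
def wrist():
    from scipy.spatial.transform import Rotation as R
    s=env.state(); c=env.read_camera("wrist"); T=np.eye(4); T[:3,:3]=R.from_euler('xyz',s["tcp_rot"]).as_matrix(); T[:3,3]=s["eef_pos"]
    return c,T@np.array(c["hand_eye"])
E
python3 - <<'E'
from h import *
import pickle
c=pickle.load(open("top.pkl","rb"))
print(ray(c,(133.3,207.7),28),ray(c,((128/3+100),205/3+120),28),ray(c,(72/3+100,325/3+120),28))
w,T=wrist(); print(np.round(w["hand_eye"],3),w["vertical_fov"],w["cx"],w["cy"])
go(440,300,200,155)
E
```

```text
[444.02936208 308.55144574  28.        ] [512.87469456 278.61509894  28.        ] [372.22579367 337.38828746  28.        ]
[[ 1.00000e-03 -9.59000e-01 -2.83000e-01  8.04610e+01]
 [ 1.00000e+00  1.00000e-03 -1.00000e-03  8.30000e-01]
 [ 1.00000e-03 -2.83000e-01  9.59000e-01 -1.70428e+02]
 [ 0.00000e+00  0.00000e+00  0.00000e+00  1.00000e+00]] 58.939381891832106 258.62868535157213 184.85957604697052
t 0.15 pos [138.  609.4 214.2] yaw 167.2 | shift [-362.9 -235.    14.2] turn 12.2 | open 0.997 grip 0.0 F [-0.  -0.6 -0.4]
```

Call:
{"op": "arm_command", "data": {
  "targets": [
    [-36, -22, 6, 2, 1],
    [-73, -45, 12, 4, 1],
    [-110, -68, 18, 6, 1],
    [-146, -90, 24, 8, 1],
    [-183, -113, 30, 10, 1]
  ]
}}

```text
t: 0.65
eef_pos: [292.4, 457.7, 184.4]
tcp_rot: [3.142, -0.0, 2.743]
ft_force: [1.3, -0.4, 0.8]
opening: 1.002
grip_force: 0.0
```

Run:
```python
from h import *
go(444,308,150,157.3)
```

```text
t 0.65 pos [292.4 457.7 184.4] yaw 157.2 | shift [-197.7  -79.1   34.4] turn -0.1 | open 1.002 grip 0.0 F [ 1.3 -0.4  0.8]
```

Call:
{"op": "arm_command", "data": {
  "targets": [
    [-45, -18, 8, 0, 1],
    [-90, -36, 16, 0, 1],
    [-135, -54, 24, 0, 1],
    [-180, -72, 31, 0, 1],
    [-198, -79, 34, 0, 1]
  ]
}}

```text
t: 1.15
eef_pos: [445.8, 306.7, 149.9]
tcp_rot: [-3.141, -0.0, 2.742]
ft_force: [-0.1, 1.0, 0.7]
opening: 1.0
grip_force: 0.0
```

Run:
```python
from h import *
c,T=wrist(); save('w1.png',c["frame"])
ctr,a,m=rect(c,'orange',None,T); 
go(ctr[0],ctr[1],4,a+180 if a<0 else a)
```

```text
Traceback (most recent call last):
  File "h.py", line 22, in rect
    ct=max(cs,key=cv2.contourArea)
ValueError: max() iterable argument is empty
```

View pics/w1.png

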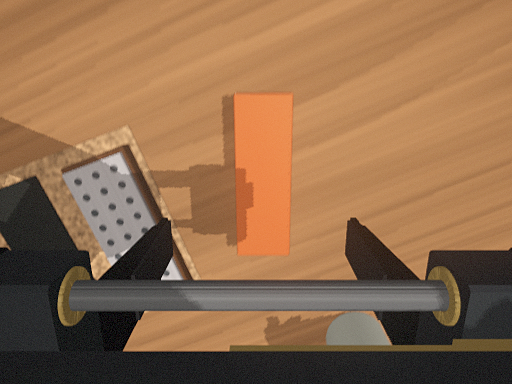

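Wrist view: the orange stone spans px (235–293, 93–256), with part of the gripper's shadow on it. The plate's dots are at left and the bottle at the bottom (355,330). I'll adjust the orange colour range.

```bash
python3 - <<'E'
from h import *
f=cv2.imread('pics/w1.png'); h=cv2.cvtColor(f,cv2.COLOR_BGR2HSV)
print([h[v,u].tolist() for u,v in((265,120),(265,240),(245,190),(200,120),(300,100),(236,90),(225,190),(350,150))])
E
sed -i "s/'orange':((5,190,150),(14,255,255),28)/'orange':((5,198,130),(12,255,255),28)/" h.py
python3 - <<'E'
from h import *
c,T=wrist()
ctr,a,m=rect(c,'orange',(150,40,350,280),T); print(proj(c,[*ctr,28],T),proj(c,[*env.state()['eef_pos'][:2],28],T))
go(ctr[0],ctr[1],4,a+180 if a<0 else a)
E
```

```text
[[12, 164, 236], [11, 181, 233], [10, 182, 188], [14, 134, 183], [14, 131, 185], [14, 132, 190], [13, 142, 151], [15, 131, 198]]Traceback (most recent call last):
  File "<stdin>", line 3, in <module>
  File "h.py", line 22, in rect
    ct=max(cs,key=cv2.contourArea)
ValueError: max() iterable argument is empty
```

```bash
sed -i "s/'orange':((5,198,130),(12,255,255),28)/'orange':((5,153,160),(13,255,255),28)/" h.py
python3 - <<'E'
from h import *
c,T=wrist()
ctr,a,m=rect(c,'orange',(150,40,350,280),T); print(proj(c,[*ctr,28],T),proj(c,[*env.state()['eef_pos'][:2],28],T))
go(ctr[0],ctr[1],4,a+180 if a<0 else a)
E
```

```text
orange px [234  92] [292 254] ctr [446.7 311.6] size [149.4  49.9] ang -22.6
(np.float64(263.0704348065879), np.float64(178.62496353817022)) (np.float64(258.8755692877202), np.float64(177.19990378784357))
t 1.3 pos [444.  308.7 150.3] yaw 157.1 | shift [ -1.3   3.7 146.3] turn -0.3 | open 1.002 grip 0.0 F [ 0.1  0.3 -0.6]
```

Call:
{"op": "arm_command", "data": {
  "targets": [
    [-1, 4, 45, 0, 1],
    [-1, 4, 90, 0, 1],
    [-1, 4, 120, 0, 1],
    [-1, 4, 138, 0, 1],
    [-1, 4, 145, 0, 1]
  ]
}}

```text
t: 1.8
eef_pos: [444.5, 313.5, 4.1]
tcp_rot: [-3.14, -0.002, 2.746]
ft_force: [-0.5, -0.8, -0.4]
opening: 1.002
grip_force: 0.0
```

Call:
{"op": "arm_command", "data": {
  "targets": [
    [0, 0, 0, 0, 0.3],
    [0, 0, 0, 0, 0.3],
    [0, 0, 0, 0, 0.3],
    [0, 0, 0, 0, 0.3],
    [0, 0, 0, 0, 0.3]
  ]
}}

```text
t: 2.3
eef_pos: [446.3, 312.9, 6.3]
tcp_rot: [3.141, 0.001, 2.744]
ft_force: [0.2, -0.2, 0.4]
opening: 0.634
grip_force: 0.0
```

Call:
{"op": "arm_command", "data": {
  "targets": [
    [0, 0, 0, 0, 0.3],
    [0, 0, -10, 0, 0.3],
    [0, 0, -30, 0, 0.3],
    [0, 0, -60, 0, 0.3],
    [0, 0, -90, 0, 0.3]
  ]
}}

```text
t: 2.8
eef_pos: [445.5, 312.5, 96.6]
tcp_rot: [-3.14, -0.001, 2.744]
ft_force: [1.2, 0.9, -5.1]
opening: 0.524
grip_force: 30.0
```

```bash
cat > m.py <<'E'
from h import *
import pickle
c=pickle.load(open("top.pkl","rb")); g=K
go(442.6,72.6,90,177.4)
E
python3 m.py
```

```text
t 2.8 pos [445.5 312.5  96.6] yaw 157.2 | shift [ -90.2 -222.3    6.6] turn -20.2 | open 0.524 grip 30.0 F [ 1.2  0.9 -5.1]
```

Call:
{"op": "arm_command", "data": {
  "targets": [
    [-8, -19, -25, -5, 0.3],
    [-16, -38, -50, -10, 0.3],
    [-24, -57, -75, -15, 0.3],
    [-32, -76, -103, -20, 0.3],
    [-32, -76, -103, -20, 0.3]
  ]
}}

```text
t: 3.3
eef_pos: [446.8, 228.9, 202.0]
tcp_rot: [3.14, 0.004, 3.094]
ft_force: [-0.1, -0.2, -5.8]
opening: 0.521
grip_force: 30.0
```

Run:
```python
from h import *
import pickle
go(445,230,200,177)
c,T=wrist(); pickle.dump((c,T),open('w2.pkl','wb')); save('w2.png',c["frame"])
h=cv2.cvtColor(c["frame"],cv2.COLOR_RGB2HSV)
for n,p in(('black',(442,72,6)),('blue',(437,-25,6)),('plate',(445,168,25)),('strop',(430,-126,25))):
    u=proj(c,p,T); print(n,np.round(u), h[int(u[1]),int(u[0])] if 0<=u[0]<512 and 0<=u[1]<384 else None)
```

```text
t 3.3 pos [446.8 228.9 202. ] yaw 177.3 | shift [1.9 1.  2. ] turn 0.3 | open 0.521 grip 30.0 F [-0.1 -0.2 -5.8]
black [116. 162.] [13 49 62]
blue [ 27. 162.] [108 164 165]
plate [200. 165.] [  5  24 191]
strop [-82. 164.] None
```

View pics/w2.png

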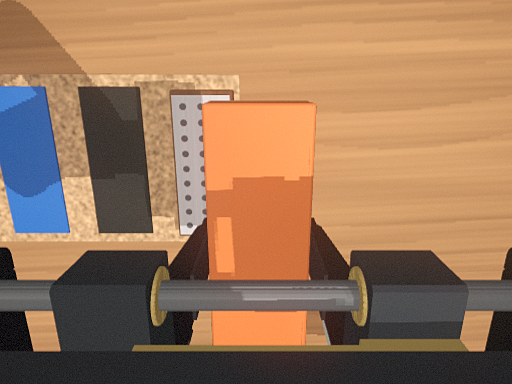

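The black pad is fully visible at px (79–152, 87–234), the blue pad is cut off at the left edge, and the stone is held straight in the gripper.

```bash
sed -i "s/'black':((0,0,0),(180,255,45),6)/'black':((0,0,0),(180,110,90),6)/" h.py
python3 - <<'E'
from h import *
import pickle
c,T=pickle.load(open('w2.pkl','rb'))
ctr,a,m=rect(c,'black',(70,78,165,240),T)
# stone in hand: far end corners at its top
z=202+23
p1=ray(c,(204,103),z,T);p2=ray(c,(315,103),z,T); print(p1,p2); p3=ray(c,(209,270),z,T);p4=ray(c,(309,270),z,T);print(p3,p4)
mid=(p1+p2)/2; tx=np.array([np.cos(np.radians(177.3)),np.sin(np.radians(177.3))])
print('stone centre', mid[:2]+0, 'tool-frame end', (mid[:2]-[446.8,228.9])@tx, np.linalg.norm((p1-p2)))
go(ctr[0],ctr[1],10,a+180 if a<0 else a)
E
```

```text
black px [78 87] [152 232] ctr [444.2  73.8] size [163.5  63.6] ang -2.6
[372.87245729 210.07083255 225.        ] [375.03250323 256.79374109 225.        ]
[452.14089181 205.18621281 225.        ] [454.3994059  253.97356066 225.        ]
stone centre [373.95248026 233.43228682] tool-frame end 72.98014982904618 46.77281241407687
t 3.35 pos [446.4 229.6 200.2] yaw 177.1 | shift [  -5.6 -155.7  190.2] turn -0.2 | open 0.524 grip 30.0 F [ 0.9  0.5 -5.6]
```

Call:
{"op": "arm_command", "data": {
  "targets": [
    [-1, -45, 20, 0, 0.3],
    [-3, -90, 50, 0, 0.3],
    [-4, -130, 90, 0, 0.3],
    [-4, -150, 125, 0, 0.3],
    [-4, -156, 150, 0, 0.3]
  ]
}}

```text
t: 3.85
eef_pos: [441.1, 72.7, 45.8]
tcp_rot: [-3.141, -0.004, 3.09]
ft_force: [-0.5, 0.4, -5.3]
opening: 0.524
grip_force: 30.0
```

Call:
{"op": "arm_command", "data": {
  "targets": [
    [0, 0, 10, 0, 0.3],
    [0, 0, 20, 0, 0.3],
    [0, 0, 28, 0, 0.3],
    [0, 0, 30, 0, 0.3],
    [0, 0, 30, 0, 0.3]
  ]
}}

```text
t: 4.35
eef_pos: [442.8, 74.9, 18.9]
tcp_rot: [3.141, 0.001, 3.094]
ft_force: [0.9, 0.4, -5.5]
opening: 0.522
grip_force: 30.0
```

Run:
```python
from h import *
go(444.2,73.8,10,177.4)
c,T=wrist(); save('w3.png',c["frame"])
```

```text
t 4.35 pos [442.8  74.9  18.9] yaw 177.3 | shift [-1.4 -1.   8.9] turn -0.1 | open 0.522 grip 30.0 F [ 0.9  0.4 -5.5]
```

View pics/w3.png

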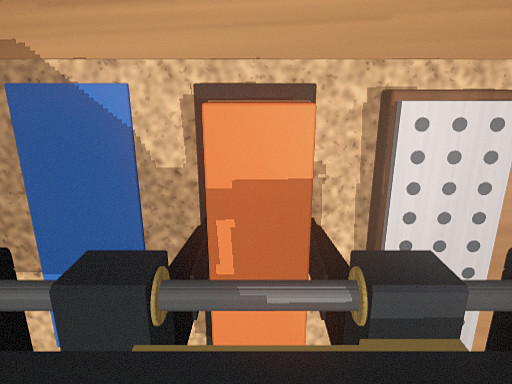

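The black pad's far edge is at px (194–316, y 84), with the stone's far end above it at (204–316, y 102). I'll lower in small steps and watch the force.

Call:
{"op": "arm_command", "data": {
  "targets": [
    [0, -1, 1, 0, 0.3],
    [0, -1, 2, 0, 0.3],
    [0, -1, 3, 0, 0.3],
    [0, -1, 3, 0, 0.3]
  ]
}}

```text
t: 4.8
eef_pos: [442.6, 73.3, 15.6]
tcp_rot: [3.142, 0.0, 3.093]
ft_force: [-0.3, 0.3, -5.8]
opening: 0.525
grip_force: 30.0
```

Run:
```python
from h import *
c,T=wrist(); z=env.state()['eef_pos'][2]
f=c["frame"]; save('w4.png',f)
a,b=ray(c,(194,84),6,T),ray(c,(316,84),6,T); print('pad end',(a+b)/2)
for dz in(17,23):
  p,q=ray(c,(204,103),z+dz,T),ray(c,(316,103),z+dz,T); print('stone end',(p+q)/2,np.linalg.norm(p-q))
go(444.2,73.8,10,177.4)
```

```text
pad end [361.97640172  76.02640572   6.        ]
stone end [370.13953126  78.12223725  32.64105341] 49.22527689063547
stone end [369.83711956  78.12032967  38.64105341] 47.30011081352835
t 4.85 pos [442.6  73.3  15.6] yaw 177.2 | shift [-1.6  0.6  5.6] turn -0.2 | open 0.524 grip 30.0 F [ 0.7 -0.5 -5.7]
```

Call:
{"op": "arm_command", "data": {
  "targets": [
    [0, -1, 1, 0, 0.3],
    [0, -1, 2, 0, 0.3],
    [0, -1, 2, 0, 0.3]
  ]
}}

```text
t: 5.15
eef_pos: [442.6, 72.2, 13.7]
tcp_rot: [3.142, 0.0, 3.093]
ft_force: [-0.7, -1.5, -0.8]
opening: 0.526
grip_force: 30.0
```

Call:
{"op": "arm_command", "data": {
  "targets": [
    [0, 0, 1, 0, 0.3],
    [0, 0, 1, 0, 0.3]
  ]
}}

```text
t: 5.35
eef_pos: [442.6, 72.3, 13.6]
tcp_rot: [3.142, 0.001, 3.094]
ft_force: [-3.6, -2.5, 18.2]
opening: 0.526
grip_force: 30.0
```

Call:
{"op": "arm_command", "data": {
  "targets": [
    [0, 0, 1, 0, 0.3],
    [0, 0, 1, 0, 0.3]
  ]
}}

```text
t: 5.55
eef_pos: [442.9, 72.2, 13.2]
tcp_rot: [3.141, 0.002, 3.093]
ft_force: [-5.1, -2.1, 30.0]
opening: 0.521
grip_force: 30.0
```

Call:
{"op": "arm_command", "data": {
  "targets": [
    [0, 0, -2, 0, 0.3],
    [0, 0, -2, 0, 0.78],
    [0, 0, -2, 0, 0.78],
    [0, 0, -2, 0, 0.78],
    [0, 0, -2, 0, 0.78]
  ]
}}

```text
t: 6.05
eef_pos: [442.5, 72.3, 13.5]
tcp_rot: [3.142, -0.0, 3.093]
ft_force: [0.6, 0.3, -0.0]
opening: 0.766
grip_force: 0.0
```

Call:
{"op": "arm_command", "data": {
  "targets": [
    [0, 0, -10, 0, 0.78],
    [0, 0, -30, 0, 0.78],
    [0, 0, -70, 0, 0.9],
    [0, 0, -110, 0, 1],
    [0, 0, -140, 0, 1]
  ]
}}

```text
t: 6.55
eef_pos: [442.5, 72.3, 156.5]
tcp_rot: [3.141, 0.002, 3.093]
ft_force: [0.4, -0.7, -0.0]
opening: 0.965
grip_force: 0.0
```

Run:
```python
from h import *
import pickle
c,T=wrist(); pickle.dump((c,T),open('w5.pkl','wb')); save('w5.png',c["frame"])
go(401,-324,170,165)
```

```text
t 6.6 pos [444.   72.4 159.9] yaw 177.3 | shift [  23.9 -398.   -10.1] turn 12.3 | open 0.982 grip 0.0 F [1.5 0.2 3.8]
```

View pics/w5.png

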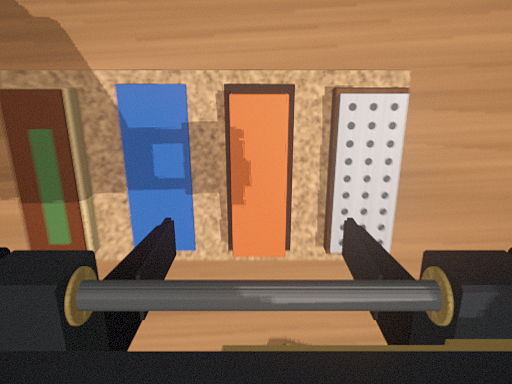

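The orange stone is on the black pad at px (230–291, 94–257). The blue pad (118–195, 84–251), the plate (330–408, 88–255) and the strop are all visible.

Run:
```python
from h import *
import pickle
COL['orange']=(*COL['orange'][:2],34)
c,T=pickle.load(open('w5.pkl','rb'))
rect(c,'orange',(200,70,320,280),T)
rect(c,'blue',(110,75,210,260),T)
q=[ray(c,p,6,T)[:2] for p in((225,85),(294,85),(290,251),(229,250))]; print('black pad corners',np.round(q,1),np.mean(q,0))
q=[ray(c,p,25,T)[:2] for p in((339,94),(408,94),(390,255),(330,253))]; print('steel corners',np.round(q,1),np.mean(q,0))
```

```text
orange px [229  94] [288 256] ctr [444.9  72.8] size [150.1  50.1] ang -2.8
blue px [117  89] [194 249] ctr [442.  -25.2] size [160.7  62.6] ang -2.7
black pad corners [[361.4  46.3]
 [364.4 108.7]
 [530.6 101.6]
 [526.5  38. ]] [445.73247201  73.6459609 ]
steel corners [[373.5 145.3]
 [376.2 204.4]
 [529.6 198.6]
 [524.7 139.4]] [450.98916445 171.90795986]
```

Call:
{"op": "arm_command", "data": {
  "targets": [
    [2, -45, 0, 0, 1],
    [5, -90, 0, 2, 1],
    [8, -135, 0, 4, 1],
    [11, -180, 0, 6, 1],
    [14, -225, 0, 8, 1]
  ]
}}

```text
t: 7.1
eef_pos: [417.1, -153.4, 154.1]
tcp_rot: [-3.142, 0.0, 2.952]
ft_force: [1.0, -0.1, 0.0]
opening: 1.002
grip_force: 0.0
```

```bash
python3 -c "
from h import *
go(401,-324,160,165)"
```

```text
t 7.1 pos [ 417.1 -153.4  154.1] yaw 169.2 | shift [ -16.3 -170.6   -5.9] turn 4.2 | open 1.002 grip 0.0 F [ 1.  -0.1  0. ]
```

Call:
{"op": "arm_command", "data": {
  "targets": [
    [-4, -45, 0, 2, 1],
    [-8, -90, 0, 4, 1],
    [-12, -135, 0, 4, 1],
    [-16, -170, 0, 4, 1],
    [-16, -170, 0, 4, 1]
  ]
}}

```text
t: 7.6
eef_pos: [401.2, -325.4, 153.8]
tcp_rot: [-3.141, 0.001, 2.881]
ft_force: [1.2, 0.9, 0.1]
opening: 0.995
grip_force: 0.0
```

Run:
```python
from h import *
c,T=wrist(); save('w6.png',c["frame"])
ctr,a,m=rect(c,'white',(130,30,390,270),T); go(ctr[0],ctr[1],5,a+180 if a<0 else a)
```

```text
white px [232  94] [290 254] ctr [ 403.8 -323.5] size [149.7  50. ] ang -15.0
t 7.65 pos [ 401.1 -323.3  153.6] yaw 165.1 | shift [ -2.7   0.4 148.6] turn 0.1 | open 0.996 grip 0.0 F [-0.3  0.5 -0.3]
```

View pics/w6.png

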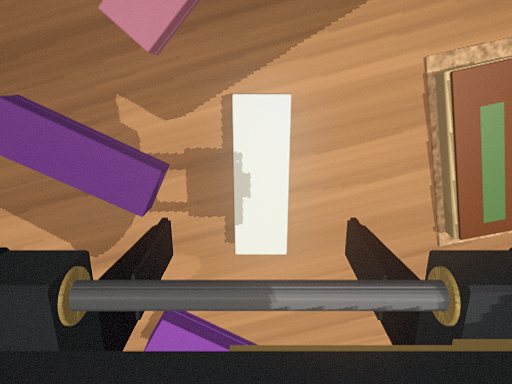

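White stone confirmed at px (232–290, 94–254). The nearest purple block's corner at (168,165) clears the fingers.

Call:
{"op": "arm_command", "data": {
  "targets": [
    [-3, 0, 45, 0, 1],
    [-3, 0, 90, 0, 0.9],
    [-3, 0, 120, 0, 0.85],
    [-3, 0, 138, 0, 0.8],
    [-3, 0, 148, 0, 0.75]
  ]
}}

```text
t: 8.15
eef_pos: [404.3, -320.9, 4.4]
tcp_rot: [3.14, -0.002, 2.885]
ft_force: [-0.1, 0.0, 0.2]
opening: 0.778
grip_force: 0.0
```

Call:
{"op": "arm_command", "data": {
  "targets": [
    [0, 0, 0, 0, 0.3],
    [0, 0, 0, 0, 0.3],
    [0, 0, 0, 0, 0.3],
    [0, 0, 0, 0, 0.3],
    [0, 0, 0, 0, 0.3]
  ]
}}

```text
t: 8.65
eef_pos: [405.1, -322.9, 6.7]
tcp_rot: [-3.141, 0.002, 2.884]
ft_force: [0.4, 0.4, 7.3]
opening: 0.522
grip_force: 30.0
```

Call:
{"op": "arm_command", "data": {
  "targets": [
    [0, 0, 0, 0, 0.3],
    [0, 0, -10, 0, 0.3],
    [0, 0, -40, 0, 0.3],
    [0, 0, -80, 0, 0.3],
    [0, 0, -100, 0, 0.3]
  ]
}}

```text
t: 9.15
eef_pos: [404.7, -322.7, 108.6]
tcp_rot: [-3.141, 0.002, 2.884]
ft_force: [0.3, -0.3, -4.9]
opening: 0.524
grip_force: 30.0
```

```bash
python3 -c "
from h import *
go(441.2,-24.7,105,177.3)"
```

```text
t 9.15 pos [ 404.7 -322.7  108.6] yaw 165.2 | shift [ 40.7 297.4   3.6] turn -12.1 | open 0.524 grip 30.0 F [ 0.3 -0.3 -4.9]
```

Call:
{"op": "arm_command", "data": {
  "targets": [
    [6, 45, 0, -3, 0.3],
    [12, 90, 0, -6, 0.3],
    [18, 135, 0, -9, 0.3],
    [24, 180, 0, -12, 0.3],
    [31, 225, 0, -12, 0.3]
  ]
}}

```text
t: 9.65
eef_pos: [431.5, -95.3, 106.2]
tcp_rot: [3.141, 0.0, 3.095]
ft_force: [1.4, -0.0, -4.4]
opening: 0.523
grip_force: 30.0
```

```bash
python3 -c "
from h import *
go(441.2,-24.7,20,177.3)"
```

```text
t 9.65 pos [431.5 -95.3 106.2] yaw 177.3 | shift [-6.3 71.  86.2] turn 0.0 | open 0.523 grip 30.0 F [ 1.4 -0.  -4.4]
```

Call:
{"op": "arm_command", "data": {
  "targets": [
    [-3, 35, 0, 0, 0.3],
    [-6, 71, 20, 0, 0.3],
    [-6, 71, 50, 0, 0.3],
    [-6, 71, 75, 0, 0.3],
    [-6, 71, 80, 0, 0.3]
  ]
}}

```text
t: 10.15
eef_pos: [440.2, -25.9, 24.2]
tcp_rot: [3.141, -0.004, 3.094]
ft_force: [-0.8, 0.5, -6.0]
opening: 0.523
grip_force: 30.0
```

Call:
{"op": "arm_command", "data": {
  "targets": [
    [0, 0, 5, 0, 0.3],
    [0, 0, 7, 0, 0.3],
    [0, 0, 8, 0, 0.3],
    [0, 0, 8, 0, 0.3]
  ]
}}

```text
t: 10.55
eef_pos: [441.6, -26.6, 18.2]
tcp_rot: [-3.142, 0.001, 3.093]
ft_force: [0.7, 0.5, -5.5]
opening: 0.523
grip_force: 30.0
```

Run:
```python
from h import *
import pickle
go(441.5,-24.5,12,177.3)
c,T=wrist(); pickle.dump((c,T),open('w7.pkl','wb')); save('w7.png',c["frame"])
```

```text
t 10.55 pos [441.6 -26.6  18.2] yaw 177.2 | shift [0.2 2.1 6.2] turn -0.1 | open 0.523 grip 30.0 F [ 0.7  0.5 -5.5]
```

View pics/w7.png

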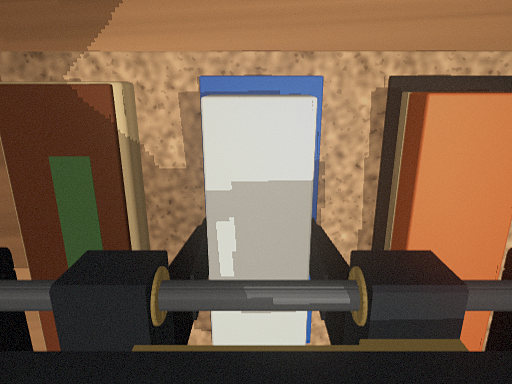

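The stone sits slightly left of the pad: pad (200–322, y 76), stone (202–316, y 96). That calls for +2 mm along tool y, which matches the computed shift.

Run:
```python
from h import *
import pickle
c,T=pickle.load(open('w7.pkl','rb'))
a,b=ray(c,(200,76),6,T),ray(c,(323,76),6,T); print('pad end',(a+b)/2)
p,q=ray(c,(202,96),18+20,T),ray(c,(317,96),18+20,T); print('stone end',(p+q)/2,np.linalg.norm(p-q))
```

```text
pad end [357.25292869 -20.38027593   6.        ]
stone end [366.0804564  -21.85208213  38.        ] 49.33054838939848
```

Call:
{"op": "arm_command", "data": {
  "targets": [
    [0, 2, 1, 0, 0.3],
    [0, 2, 2, 0, 0.3],
    [0, 2, 3, 0, 0.3],
    [0, 2, 3, 0, 0.3]
  ]
}}

```text
t: 11.0
eef_pos: [441.4, -24.4, 14.5]
tcp_rot: [3.141, -0.0, 3.093]
ft_force: [-0.7, -0.1, -5.5]
opening: 0.522
grip_force: 30.0
```

Call:
{"op": "arm_command", "data": {
  "targets": [
    [0, 0, 1, 0, 0.3],
    [0, 0, 2, 0, 0.3],
    [0, 0, 2, 0, 0.3]
  ]
}}

```text
t: 11.3
eef_pos: [441.5, -24.4, 12.7]
tcp_rot: [3.142, 0.0, 3.093]
ft_force: [-0.5, 1.5, -1.0]
opening: 0.523
grip_force: 30.0
```

Call:
{"op": "arm_command", "data": {
  "targets": [
    [0, 0, 1, 0, 0.3],
    [0, 0, 1, 0, 0.3]
  ]
}}

```text
t: 11.5
eef_pos: [441.5, -24.4, 12.6]
tcp_rot: [-3.141, 0.001, 3.093]
ft_force: [-4.5, 1.4, 19.6]
opening: 0.522
grip_force: 30.0
```

Call:
{"op": "arm_command", "data": {
  "targets": [
    [0, 0, -1, 0, 0.3],
    [0, 0, -1, 0, 0.76],
    [0, 0, -1, 0, 0.76],
    [0, 0, -1, 0, 0.76],
    [0, 0, -1, 0, 0.76]
  ]
}}

```text
t: 12.0
eef_pos: [441.5, -24.4, 12.6]
tcp_rot: [3.141, 0.0, 3.093]
ft_force: [-0.4, -0.9, 0.3]
opening: 0.75
grip_force: 0.0
```

Call:
{"op": "arm_command", "data": {
  "targets": [
    [0, 0, -10, 0, 0.76],
    [0, 0, -30, 0, 0.76],
    [0, 0, -70, 0, 0.76],
    [0, 0, -110, 0, 0.76],
    [0, 0, -140, 0, 0.76]
  ]
}}

```text
t: 12.5
eef_pos: [441.4, -24.4, 155.5]
tcp_rot: [-3.141, 0.002, 3.093]
ft_force: [0.3, -0.8, -0.5]
opening: 0.762
grip_force: 0.0
```

Run:
```python
from h import *
import pickle
COL['white']=(*COL['white'][:2],34)
c,T=wrist(); pickle.dump((c,T),open('w8.pkl','wb')); save('w8.png',c["frame"])
rect(c,'white',(190,60,330,275),T)
go(638,-160,140,140)
```

```text
white px [229  91] [289 255] ctr [441.8 -23.7] size [150.9  50.2] ang -2.8
t 12.55 pos [442.9 -24.6 158.9] yaw 177.2 | shift [-201.4 -125.9   18.9] turn 37.2 | open 0.76 grip 0.0 F [1.2 0.8 3.9]
```

Call:
{"op": "arm_command", "data": {
  "targets": [
    [-40, -25, 0, 8, 0.76],
    [-80, -50, 0, 16, 0.76],
    [-120, -75, 0, 24, 0.76],
    [-160, -100, 5, 32, 0.76],
    [-201, -126, 12, 37, 0.76]
  ]
}}

```text
t: 13.05
eef_pos: [637.4, -161.1, 141.3]
tcp_rot: [3.141, 0.001, 2.442]
ft_force: [0.4, 0.4, 0.7]
opening: 0.758
grip_force: 0.0
```

Call:
{"op": "arm_command", "data": {
  "targets": [
    [0, 0, 0, 0, 0.76]
  ]
}}

```text
t: 13.15
eef_pos: [638.9, -162.9, 139.2]
tcp_rot: [3.142, 0.001, 2.443]
ft_force: [-1.2, 0.9, -1.0]
opening: 0.757
grip_force: 0.0
```

Run:
```python
from h import *
c,T=wrist(); save('w9.png',c["frame"])
h=cv2.cvtColor(c["frame"],cv2.COLOR_RGB2HSV); u=proj(c,(638,-160,25),T); print(u,h[int(u[1]),int(u[0])])
ctr,a,m=rect(c,'dress',(150,60,370,260),T); go(ctr[0],ctr[1],4,a+180 if a<0 else a)
```

```text
(np.float64(260.1388139709188), np.float64(178.230726535431)) [112  89 126]Traceback (most recent call last):
  File "<stdin>", line 4, in <module>
  File "h.py", line 22, in rect
    ct=max(cs,key=cv2.contourArea)
ValueError: max() iterable argument is empty
```

View pics/w9.png

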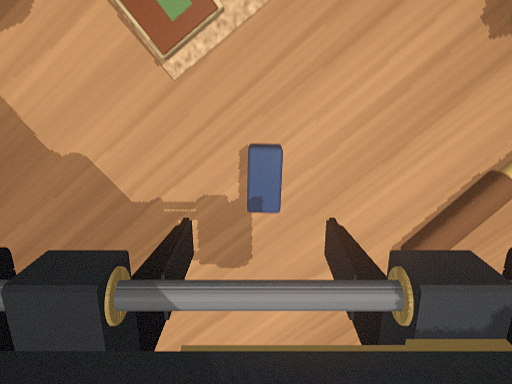

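The dressing stone is at px (247–283, 144–212), well clear of the chisel handle at right. I'll widen its colour range.

```bash
sed -i "s/'dress':((100,90,20),(125,255,110),25)/'dress':((100,50,20),(130,255,200),25)/" h.py
python3 - <<'E'
from h import *
c,T=wrist()
ctr,a,m=rect(c,'dress',(200,100,320,240),T); go(ctr[0],ctr[1],4,a+180 if a<0 else a)
E
```

```text
dress px [248 151] [282 215] ctr [ 642.  -158.8] size [58.2 28.8] ang -41.6
t 13.25 pos [ 635.7 -160.2  139.9] yaw 140.2 | shift [ -4.    5.1 135.9] turn 1.9 | open 0.762 grip 0.0 F [-0.7  0.3 -0. ]
```

Call:
{"op": "arm_command", "data": {
  "targets": [
    [-4, 5, 45, 2, 0.76],
    [-4, 5, 90, 2, 0.7],
    [-4, 5, 115, 2, 0.6],
    [-4, 5, 130, 2, 0.6],
    [-4, 5, 135, 2, 0.6]
  ]
}}

```text
t: 13.75
eef_pos: [641.6, -158.0, 5.2]
tcp_rot: [-3.141, -0.001, 2.414]
ft_force: [0.9, -0.9, 0.4]
opening: 0.605
grip_force: 0.0
```

Call:
{"op": "arm_command", "data": {
  "targets": [
    [0, 0, 0, 0, 0.1],
    [0, 0, 0, 0, 0.1],
    [0, 0, 0, 0, 0.1],
    [0, 0, 0, 0, 0.1],
    [0, 0, 0, 0, 0.1]
  ]
}}

```text
t: 14.25
eef_pos: [642.8, -158.8, 6.6]
tcp_rot: [3.141, 0.001, 2.413]
ft_force: [-0.1, 0.5, 7.2]
opening: 0.313
grip_force: 30.0
```

Call:
{"op": "arm_command", "data": {
  "targets": [
    [0, 0, 0, 0, 0.1],
    [0, 0, 0, 0, 0.1]
  ]
}}

```text
t: 14.45
eef_pos: [642.8, -158.8, 6.6]
tcp_rot: [3.141, 0.001, 2.413]
ft_force: [-0.7, 0.4, 6.8]
opening: 0.316
grip_force: 30.0
```

Call:
{"op": "arm_command", "data": {
  "targets": [
    [0, 0, -10, 0, 0.1],
    [0, 0, -40, 0, 0.1],
    [0, 0, -85, 0, 0.1],
    [0, 0, -130, 0, 0.1],
    [0, 0, -130, 0, 0.1]
  ]
}}

```text
t: 14.95
eef_pos: [644.7, -159.4, 142.5]
tcp_rot: [3.138, 0.009, 2.413]
ft_force: [0.5, 0.7, -1.7]
opening: 0.314
grip_force: 30.0
```

Run:
```python
from h import *
go(441.8,-23.7,120,177.2)
c,T=wrist(); save('w10.png',c["frame"])
```

```text
t 14.95 pos [ 644.7 -159.4  142.5] yaw 138.2 | shift [241.8 -33.9  22.5] turn -39.0 | open 0.314 grip 30.0 F [ 0.5  0.7 -1.7]
```

View pics/w10.png

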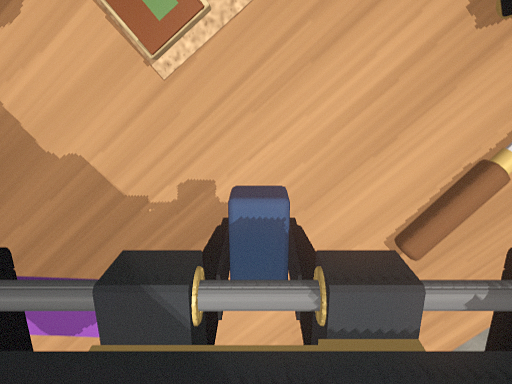

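Run:
```python
from h import *
c=env.read_camera("wrist"); H=np.array(c["hand_eye"])
for x in(28,30,32):
  for z in(-19,6): print(x,z,np.round(proj(c,[x,0,z],H)))
g=cv2.cvtColor(c["frame"],cv2.COLOR_RGB2HSV)[178:205,259]; print(g.tolist())
go(441.8,-23.7,120,177.2)
```

```text
28 -19 [258. 201.]
28 6 [258. 186.]
30 -19 [258. 197.]
30 6 [258. 182.]
32 -19 [258. 193.]
32 6 [258. 179.]
[[14, 128, 215], [14, 119, 218], [15, 121, 217], [14, 123, 217], [15, 120, 219], [15, 126, 218], [15, 126, 227], [12, 113, 173], [150, 36, 84], [134, 49, 78], [138, 42, 79], [141, 39, 84], [135, 40, 89], [135, 34, 75], [135, 38, 81], [139, 50, 81], [136, 41, 80], [132, 41, 80], [134, 35, 81], [128, 46, 83], [115, 66, 100], [111, 88, 122], [111, 90, 125], [110, 85, 129], [112, 99, 131], [112, 86, 134], [109, 96, 136]]
t 15.05 pos [ 642.5 -158.7  137. ] yaw 138.2 | shift [239.7 -33.   17. ] turn -39.0 | open 0.312 grip 30.0 F [-0.9  0.2 -2. ]
```

Call:
{"op": "arm_command", "data": {
  "targets": [
    [48, -7, 0, -8, 0.1],
    [96, -14, 0, -16, 0.1],
    [144, -20, 0, -24, 0.1],
    [192, -26, 0, -32, 0.1],
    [240, -33, 0, -39, 0.1]
  ]
}}

```text
t: 15.55
eef_pos: [438.9, -22.4, 134.5]
tcp_rot: [3.141, -0.003, 3.099]
ft_force: [0.8, 0.5, -0.3]
opening: 0.313
grip_force: 30.0
```

Call:
{"op": "arm_command", "data": {
  "targets": [
    [0, 0, 0, 0, 0.1]
  ]
}}

```text
t: 15.65
eef_pos: [435.6, -20.8, 134.5]
tcp_rot: [3.14, -0.007, 3.099]
ft_force: [0.9, -0.1, -1.4]
opening: 0.317
grip_force: 30.0
```

```bash
python3 -c "
from h import *
go(441.3,-24,43,177.2)"
```

```text
t 15.65 pos [435.6 -20.8 134.5] yaw 177.6 | shift [-5.9 -3.  91.5] turn 0.4 | open 0.317 grip 30.0 F [ 0.9 -0.1 -1.4]
```

Call:
{"op": "arm_command", "data": {
  "targets": [
    [-3, -2, 25, 0, 0.1],
    [-3, -2, 50, 0, 0.1],
    [-3, -2, 70, 0, 0.1],
    [-3, -2, 78, 0, 0.1],
    [-3, -2, 78, 0, 0.1]
  ]
}}

```text
t: 16.15
eef_pos: [443.7, -25.6, 56.4]
tcp_rot: [3.141, -0.003, 3.093]
ft_force: [-0.1, 0.6, -0.8]
opening: 0.312
grip_force: 30.0
```

Call:
{"op": "arm_command", "data": {
  "targets": [
    [0, 0, 0, 0, 0.1],
    [0, 0, 0, 0, 0.1],
    [0, 0, 0, 0, 0.1]
  ]
}}

```text
t: 16.45
eef_pos: [444.6, -25.6, 58.3]
tcp_rot: [-3.141, 0.001, 3.093]
ft_force: [-0.3, -0.7, -0.5]
opening: 0.315
grip_force: 30.0
```

Run:
```python
from h import *
import pickle
go(441.3,-24,40,177.2)
c,T=wrist(); save('w11.png',c["frame"]); pickle.dump((c,T),open('w11.pkl','wb'))
```

```text
t 16.45 pos [444.6 -25.6  58.3] yaw 177.2 | shift [ 3.4  1.5 18.3] turn 0.0 | open 0.315 grip 30.0 F [-0.3 -0.7 -0.5]
```

View pics/w11.png

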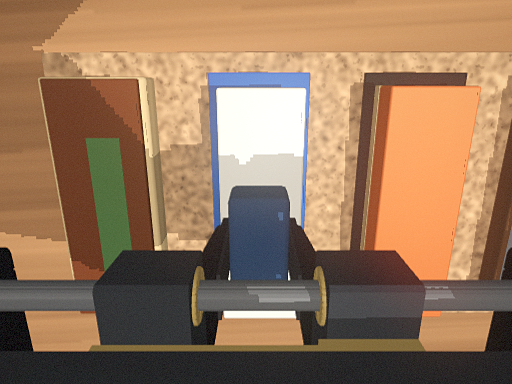

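The white stone's far end is at px (217–307, y 88), with the dressing stone held above its middle.

Run:
```python
from h import *
import pickle
c,T=pickle.load(open('w11.pkl','rb'))
a,b=ray(c,(217,88),34,T),ray(c,(307,88),34,T); m=(a+b)/2; print('white end',m,'centre',m+75*np.array([np.cos(np.radians(-2.8)),np.sin(np.radians(-2.8)),0]),np.linalg.norm(a-b))
```

```text
white end [366.3261812  -19.33284871  34.        ] centre [441.2366415  -22.99658145  34.        ] 49.57575289017113
```

Call:
{"op": "arm_command", "data": {
  "targets": [
    [3.5, 2, 5, 0, 0.1],
    [3.5, 2, 10, 0, 0.1],
    [3.5, 2, 14, 0, 0.1],
    [3.5, 2, 14, 0, 0.1]
  ]
}}

```text
t: 16.9
eef_pos: [440.7, -23.3, 43.0]
tcp_rot: [3.141, -0.001, 3.093]
ft_force: [0.4, -0.1, -1.0]
opening: 0.315
grip_force: 30.0
```

Call:
{"op": "arm_command", "data": {
  "targets": [
    [0, 0, 1, 0, 0.1],
    [0, 0, 2, 0, 0.1],
    [0, 0, 2, 0, 0.1]
  ]
}}

```text
t: 17.2
eef_pos: [440.9, -23.4, 41.6]
tcp_rot: [3.141, 0.0, 3.093]
ft_force: [-0.7, 0.6, -1.6]
opening: 0.311
grip_force: 30.0
```

Call:
{"op": "arm_command", "data": {
  "targets": [
    [0, 0, 1, 0, 0.1],
    [0, 0, 1, 0, 0.1]
  ]
}}

```text
t: 17.4
eef_pos: [441.0, -23.4, 40.6]
tcp_rot: [3.142, 0.0, 3.093]
ft_force: [-0.7, 0.6, -1.6]
opening: 0.315
grip_force: 30.0
```

Call:
{"op": "arm_command", "data": {
  "targets": [
    [0, 0, 1, 0, 0.1],
    [0, 0, 1, 0, 0.1]
  ]
}}

```text
t: 17.6
eef_pos: [441.0, -23.4, 40.5]
tcp_rot: [-3.142, 0.001, 3.093]
ft_force: [-3.7, -0.1, 17.5]
opening: 0.312
grip_force: 30.0
```

Call:
{"op": "arm_command", "data": {
  "targets": [
    [0, 0, 0.5, 0, 0.1],
    [0, 0, 0.5, 0, 0.1]
  ]
}}

```text
t: 17.8
eef_pos: [441.0, -23.4, 40.5]
tcp_rot: [-3.141, 0.001, 3.093]
ft_force: [-5.6, 0.3, 28.1]
opening: 0.313
grip_force: 30.0
```

Call:
{"op": "arm_command", "data": {
  "targets": [
    [0, 0, -1.5, 0, 0.1],
    [0, 0, -1.5, 0, 0.6],
    [0, 0, -1.5, 0, 0.6],
    [0, 0, -1.5, 0, 0.6],
    [0, 0, -1.5, 0, 0.6]
  ]
}}

```text
t: 18.3
eef_pos: [440.9, -23.4, 40.5]
tcp_rot: [3.141, -0.0, 3.093]
ft_force: [0.5, 0.4, 0.5]
opening: 0.579
grip_force: 0.0
```

Call:
{"op": "arm_command", "data": {
  "targets": [
    [0, 0, -10, 0, 0.6],
    [0, 0, -30, 0, 0.7],
    [0, 0, -60, 0, 0.85],
    [0, 0, -90, 0, 0.85],
    [0, 0, -115, 0, 0.85]
  ]
}}

```text
t: 18.8
eef_pos: [440.8, -23.4, 157.8]
tcp_rot: [-3.142, 0.001, 3.093]
ft_force: [-0.3, 0.4, -0.5]
opening: 0.832
grip_force: 0.0
```

Run:
```python
from h import *
import pickle
c,T=wrist(); save('w12.png',c["frame"]); pickle.dump((c,T),open('w12.pkl','wb'))
COL['white']=(*COL['white'][:2],34); COL['dress']=(*COL['dress'][:2],59)
rect(c,'white',(190,60,330,275),T); rect(c,'dress',(225,110,300,260),T)
go(662,101,140,160)
```

```text
white px [228  91] [287 254] ctr [441.1 -23.7] size [151.   50.2] ang -2.7
dress px [244 153] [276 219] ctr [441.9 -21. ] size [58.  26.4] ang -4.9
t 18.85 pos [442.1 -23.6 160.7] yaw 177.2 | shift [-213.6  135.    20.7] turn 17.2 | open 0.843 grip 0.0 F [ 0.7 -0.3  3. ]
```

Call:
{"op": "arm_command", "data": {
  "targets": [
    [-43, 27, 0, 4, 0.85],
    [-86, 54, 0, 8, 0.85],
    [-129, 81, 5, 12, 0.85],
    [-172, 108, 10, 17, 0.85],
    [-213, 135, 15, 17, 0.85]
  ]
}}

```text
t: 19.35
eef_pos: [659.1, 100.9, 141.3]
tcp_rot: [3.141, 0.0, 2.794]
ft_force: [0.7, -0.6, -0.1]
opening: 0.851
grip_force: 0.0
```

Call:
{"op": "arm_command", "data": {
  "targets": [
    [0, 0, 0, 0, 0.85],
    [0, 0, 0, 0, 0.85],
    [0, 0, 0, 0, 0.85]
  ]
}}

```text
t: 19.65
eef_pos: [656.7, 99.2, 141.2]
tcp_rot: [-3.141, -0.001, 2.797]
ft_force: [0.2, -1.2, 0.3]
opening: 0.847
grip_force: 0.0
```

Run:
```python
from h import *
import pickle
go(662,101,140,160)
c,T=wrist(); save('w13.png',cv2.resize(c["frame"][80:280,130:390],None,fx=2.5,fy=2.5,interpolation=cv2.INTER_CUBIC)); pickle.dump((c,T),open('w13.pkl','wb'))
```

```text
t 19.65 pos [656.7  99.2 141.2] yaw 160.2 | shift [-4.4  3.5  1.2] turn 0.2 | open 0.847 grip 0.0 F [ 0.2 -1.2  0.3]
```

View pics/w13.png

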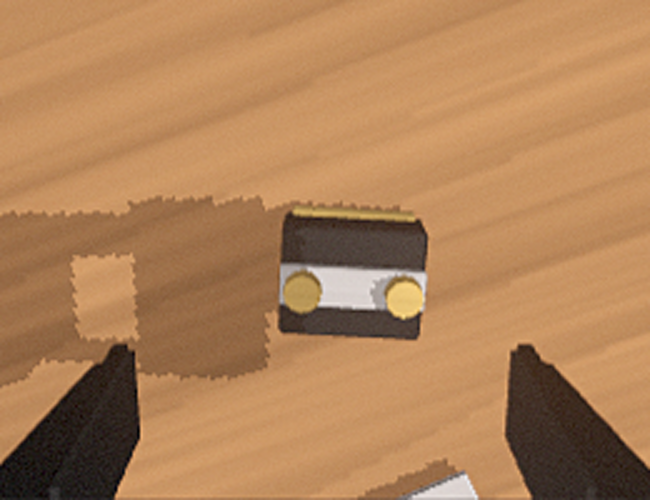

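The guide is at crop px (280–427, 210–338), its thumbscrews at (302,291) and (404,298). The bar is tilted about +3.5° relative to the tool, and the finger tips at (130,350) and (515,350) straddle it.

Run:
```python
from h import *
import pickle
c,_=pickle.load(open('w13.pkl','rb')); H=np.array(c["hand_eye"]); zt=141.2
P=lambda u,v,z: np.round(ray(c,(u/2.5+130,v/2.5+80),-(z-zt),H),1)
# tool frame: z tool = zt - z
print('screws',P(302,291,46),P(404,298,46))
print('bar edges mid',P(353,268,42),P(350,310,42))
print('near top corners',P(279,332,32),P(417,339,32)); print('far top corners',P(287,214,32),P(424,222,32),'far z10',P(290,210,10),P(415,218,10))
```

```text
screws [-7.8 -5.9 95.2] [-10.1  27.8  95.2]
bar edges mid [-1.  10.9 99.2] [-15.8  10.1  99.2]
near top corners [-27.6 -14.4 109.2] [-30.2  34.2 109.2]
far top corners [ 15.  -11.2 109.2] [ 12.2  35.2 109.2] far z10 [ 11.3 -11.  131.2] [  8.4  34.5 131.2]
```

Call:
{"op": "arm_command", "data": {
  "targets": [
    [-8.5, 11, 40, 3.5, 0.85],
    [-8.5, 11, 80, 3.5, 0.8],
    [-8.5, 11, 115, 3.5, 0.75],
    [-8.5, 11, 132, 3.5, 0.75],
    [-8.5, 11, 137, 3.5, 0.75]
  ]
}}

```text
t: 20.2
eef_pos: [668.6, 106.6, 3.0]
tcp_rot: [-3.141, -0.002, 2.735]
ft_force: [-0.3, 0.4, 0.4]
opening: 0.749
grip_force: 0.0
```

Call:
{"op": "arm_command", "data": {
  "targets": [
    [0, 0, 0, 0, 0.3],
    [0, 0, 0, 0, 0.3],
    [0, 0, 0, 0, 0.3],
    [0, 0, 0, 0, 0.3],
    [0, 0, 0, 0, 0.3]
  ]
}}

```text
t: 20.7
eef_pos: [670.0, 107.1, 5.5]
tcp_rot: [3.141, 0.002, 2.736]
ft_force: [-1.4, -1.1, 7.9]
opening: 0.523
grip_force: 30.0
```

Call:
{"op": "arm_command", "data": {
  "targets": [
    [0, 0, 0, 0, 0.3],
    [0, 0, 0, 0, 0.3]
  ]
}}

```text
t: 20.9
eef_pos: [670.0, 107.1, 5.5]
tcp_rot: [3.141, 0.002, 2.736]
ft_force: [-0.7, -1.2, 7.1]
opening: 0.527
grip_force: 30.0
```

Call:
{"op": "arm_command", "data": {
  "targets": [
    [0, 0, -10, 0, 0.3],
    [0, 0, -40, 0, 0.3],
    [0, 0, -80, 0, 0.3],
    [0, 0, -120, 0, 0.3],
    [0, 0, -120, 0, 0.3]
  ]
}}

```text
t: 21.4
eef_pos: [671.6, 107.5, 130.5]
tcp_rot: [3.137, 0.008, 2.736]
ft_force: [1.1, -0.0, -1.5]
opening: 0.525
grip_force: 30.0
```

Run:
```python
from h import *
import pickle
c,_=wrist(); save('w14.png',c["frame"][60:,:]) ; pickle.dump((c,_),open('w14.pkl','wb'))
go(449.8,171.7,124,177.3)
```

```text
t 21.45 pos [670.5 107.3 127.4] yaw 156.7 | shift [228.1 -28.    3.4] turn -20.6 | open 0.522 grip 30.0 F [-0.9 -0.6 -2.5]
```

View pics/w14.png

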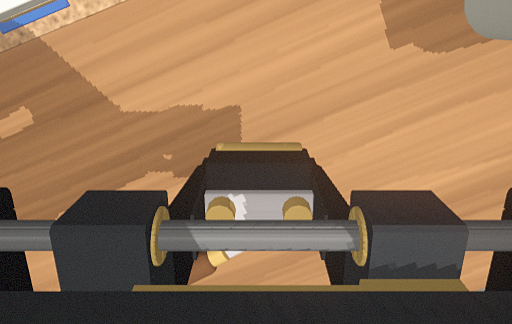

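The guide is held squarely: bar front edge at crop y≈190, screws at (220,210) and (298,209), roller at y≈147.

Run:
```python
from h import *
import pickle
c,_=pickle.load(open('w14.pkl','rb')); H=np.array(c["hand_eye"])
P=lambda u,v,z: np.round(ray(c,(u,v+60),-(z-5.5),H),1)
print('screws',P(220,210,46),P(298,209,46),'bar far edge',P(258,190,42),'body far',P(212,160,32),P(306,159,32),'roller',P(217,143,10),P(302,143,10))
# steel in w5 by mask
c,T=pickle.load(open('w5.pkl','rb')); COL['steel']=((0,0,135),(180,45,255),25)
rect(c,'steel',(322,80,420,262),T)
hs=cv2.cvtColor(c["frame"],cv2.COLOR_RGB2HSV); print(hs[120,380],hs[245,335],hs[250,380])
```

```text
screws [  4.  -16.  -40.5] [  4.5  17.6 -40.5] bar far edge [ 11.5   0.4 -36.5] body far [ 21.4 -20.6 -26.5] [ 21.9  22.2 -26.5] roller [ 21.8 -20.9  -4.5] [21.9 23.  -4.5]
steel px [330  93] [408 252] ctr [449.5 171.9] size [151.1  59.4] ang -2.8
[  5  12 227] [ 10  15 208] [ 5 47 60]
```

Call:
{"op": "arm_command", "data": {
  "targets": [
    [45, -6, 0, -5, 0.3],
    [90, -11, 0, -10, 0.3],
    [135, -17, 0, -15, 0.3],
    [180, -22, 0, -20.6, 0.3],
    [225.5, -27.5, 0, -20.6, 0.3]
  ]
}}

```text
t: 21.95
eef_pos: [448.9, 171.1, 123.2]
tcp_rot: [-3.141, -0.002, 3.098]
ft_force: [0.5, 0.6, -0.7]
opening: 0.526
grip_force: 30.0
```

Call:
{"op": "arm_command", "data": {
  "targets": [
    [0, 0, 15, 0, 0.3],
    [0, 0, 40, 0, 0.3],
    [0, 0, 60, 0, 0.3],
    [0, 0, 70, 0, 0.3],
    [0, 0, 70, 0, 0.3]
  ]
}}

```text
t: 22.45
eef_pos: [450.5, 170.7, 52.6]
tcp_rot: [-3.141, -0.003, 3.095]
ft_force: [1.1, -0.3, -1.3]
opening: 0.522
grip_force: 30.0
```

Call:
{"op": "arm_command", "data": {
  "targets": [
    [0, 0, 0, 0, 0.3],
    [0, 0, 0, 0, 0.3],
    [0, 0, 0, 0, 0.3]
  ]
}}

```text
t: 22.75
eef_pos: [451.7, 171.0, 54.6]
tcp_rot: [3.141, 0.001, 3.095]
ft_force: [-0.3, 0.2, -1.2]
opening: 0.523
grip_force: 30.0
```

Run:
```python
from h import *
go(452.5,171,36,177.3)
c,T=wrist(); hs=cv2.cvtColor(c["frame"],cv2.COLOR_RGB2HSV)
# far steel edge: predicted corners and measured
d=np.array([-np.cos(np.radians(2.7)),np.sin(np.radians(2.7))]); n=np.array([d[1],-d[0]])
for s in(-1,1): 
    p=np.array([450,171.7])+75*d+s*29*n; print('pred corner',np.round(proj(c,[*p,25],T)))
m=cv2.inRange(hs,(0,0,135),(180,45,255)); m=cv2.morphologyEx(m,cv2.MORPH_CLOSE,np.ones((15,15),np.uint8))
for r in range(60,150,8):
    k=np.where(m[r,130:400])[0]; print(r,(k.min()+130,k.max()+130,len(k)) if len(k) else None)
```

```text
t 22.75 pos [451.7 171.   54.6] yaw 177.3 | shift [-0.8  0.  18.6] turn 0.0 | open 0.523 grip 30.0 F [-0.3  0.2 -1.2]
pred corner [207.  91.]
pred corner [310.  91.]
60 None
68 None
76 None
84 None
92 (np.int64(207), np.int64(308), 102)
100 (np.int64(208), np.int64(308), 101)
108 (np.int64(208), np.int64(307), 100)
116 (np.int64(208), np.int64(307), 100)
124 (np.int64(208), np.int64(307), 100)
132 (np.int64(209), np.int64(306), 98)
140 (np.int64(209), np.int64(306), 98)
148 (np.int64(209), np.int64(306), 98)
```

Call:
{"op": "arm_command", "data": {
  "targets": [
    [-0.5, -0.5, 6, 0, 0.3],
    [-0.5, -0.5, 12, 0, 0.3],
    [-0.5, -0.5, 18, 0, 0.3],
    [-0.5, -0.5, 20, 0, 0.3],
    [-0.5, -0.5, 20, 0, 0.3]
  ]
}}

```text
t: 23.3
eef_pos: [451.6, 170.4, 33.4]
tcp_rot: [-3.141, -0.001, 3.095]
ft_force: [0.2, -0.3, -1.8]
opening: 0.526
grip_force: 30.0
```

Call:
{"op": "arm_command", "data": {
  "targets": [
    [0, 0, 1, 0, 0.3],
    [0, 0, 2, 0, 0.3],
    [0, 0, 2, 0, 0.3]
  ]
}}

```text
t: 23.6
eef_pos: [451.8, 170.5, 31.9]
tcp_rot: [3.141, 0.0, 3.095]
ft_force: [-0.4, 0.5, -2.2]
opening: 0.522
grip_force: 30.0
```

Call:
{"op": "arm_command", "data": {
  "targets": [
    [0, 0, 1, 0, 0.3],
    [0, 0, 1, 0, 0.3]
  ]
}}

```text
t: 23.8
eef_pos: [451.9, 170.4, 30.9]
tcp_rot: [3.141, 0.0, 3.095]
ft_force: [-0.2, -0.3, -2.1]
opening: 0.522
grip_force: 30.0
```

Call:
{"op": "arm_command", "data": {
  "targets": [
    [0, 0, 1, 0, 0.3],
    [0, 0, 1, 0, 0.3]
  ]
}}

```text
t: 24.0
eef_pos: [451.9, 170.4, 30.4]
tcp_rot: [3.141, 0.0, 3.095]
ft_force: [-2.2, -0.3, 7.2]
opening: 0.524
grip_force: 30.0
```

Call:
{"op": "arm_command", "data": {
  "targets": [
    [0, 0, 0.5, 0, 0.3],
    [0, 0, 0.5, 0, 0.3]
  ]
}}

```text
t: 24.2
eef_pos: [451.9, 170.5, 30.4]
tcp_rot: [3.141, 0.001, 3.095]
ft_force: [-4.3, -1.0, 15.8]
opening: 0.529
grip_force: 30.0
```

Call:
{"op": "arm_command", "data": {
  "targets": [
    [0, 0, -1, 0, 0.3],
    [0, 0, -1, 0, 0.72],
    [0, 0, -1, 0, 0.72],
    [0, 0, -1, 0, 0.72],
    [0, 0, -1, 0, 0.72]
  ]
}}

```text
t: 24.7
eef_pos: [451.8, 170.4, 30.3]
tcp_rot: [3.142, -0.0, 3.095]
ft_force: [-0.2, -0.0, 0.4]
opening: 0.714
grip_force: 0.0
```

Call:
{"op": "arm_command", "data": {
  "targets": [
    [0, 0, -10, 0, 0.72],
    [0, 0, -30, 0, 0.72],
    [0, 0, -70, 0, 0.72],
    [0, 0, -110, 0, 0.72],
    [0, 0, -130, 0, 0.72]
  ]
}}

```text
t: 25.2
eef_pos: [452.4, 170.6, 164.0]
tcp_rot: [3.14, 0.004, 3.095]
ft_force: [-0.1, 0.0, -0.4]
opening: 0.72
grip_force: 0.0
```

Call:
{"op": "arm_command", "data": {
  "targets": [
    [0, 0, 0, 0, 0.72],
    [0, 0, 0, 0, 0.72],
    [0, 0, 0, 0, 0.72]
  ]
}}

```text
t: 25.5
eef_pos: [451.3, 170.3, 159.6]
tcp_rot: [-3.141, -0.002, 3.095]
ft_force: [-0.4, -0.9, -0.4]
opening: 0.718
grip_force: 0.0
```

Run:
```python
from h import *
import pickle
go(450,171.7,160,177.3)
c,T=wrist(); pickle.dump((c,T),open('w15.pkl','wb'))
hs=cv2.cvtColor(c["frame"],cv2.COLOR_RGB2HSV)
m=cv2.inRange(hs,(16,110,90),(28,255,255)); cs,_=cv2.findContours(m[100:240,210:310],cv2.RETR_EXTERNAL,cv2.CHAIN_APPROX_NONE)
for k in cs:
    if cv2.contourArea(k)>8:
        (x,y),r=cv2.minEnclosingCircle(k); print('brass px',x+210,y+100,r,np.round(ray(c,(x+210,y+100),71,T),1))
COL['body']=((0,0,0),(180,255,70),57); rect(c,'body',(215,100,305,240),T)
COL['white']=(*COL['white'][:2],34); COL['dress']=(*COL['dress'][:2],59); COL['orange']=(*COL['orange'][:2],34)
rect(c,'orange',(100,70,235,275),T)
t=env.read_camera('top')
rect(t,'white',(215,180,245,240)); rect(t,'dress',(215,185,245,230)); rect(t,'orange',(190,180,215,240))
```

```text
t 25.5 pos [451.3 170.3 159.6] yaw 177.3 | shift [ 1.4  1.3 -0.4] turn 0.0 | open 0.718 grip 0.0 F [-0.4 -0.9 -0.4]
brass px 279.5 189.55882263183594 8.573516845703125 [451.9 187.6  71. ]
brass px 237.5 189.5 8.514793395996094 [450.4 154.1  71. ]
brass px 258.5 157.0 24.520498275756836 [424.8 172.1  71. ]
body px [239 160] [245 163] ctr [430.8 158.2] size [5.  2.5] ang 87.4
orange px [113  89] [183 249] ctr [444.   74.9] size [148.4  53.4] ang -2.9
white px [220 207] [234 228] ctr [402.5 -21.1] size [73.1 48.3] ang -0.4
dress px [224 199] [230 214] ctr [437.3 -23.2] size [52.  20.6] ang -0.3
orange px [192 185] [208 228] ctr [443.3  72.3] size [152.1  52.2] ang -2.7
```

```bash
python3 -c "
from cell import env
print(env.job_done())"
```

```text
the job is handed in; nothing more can be done
None
```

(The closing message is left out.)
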